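Rock a stuck tube block out of its dry-bath heater

ROBOT

A 6-joint arm with a two-finger parallel gripper is mounted at the origin on a cart in front of the work surface, level with it; the furniture and walls round the work are solid. World frame = base frame: x ahead of the robot, y to its left, z up, the work surface at z = 0. Lengths are in mm, angles in rad, forces in N, time in s.
With the tool pointing down it reaches from about 350 to 925 mm from the base axis. Payload 6.4 kg.
Tool frame: the origin (TCP) lies midway between the tips of the shut fingers; the grasp point (between the pads) lies 19 mm behind it; z points along the fingers, y is the line along which they close (so a half turn about z gives the same grasp; the last joint's range is limited). The gripper opens to 94 mm and grips with 3 to 60 N. Pads are 16 mm wide; open, the fingers measure 119 mm over their backs; the gripper's body (75 mm by 177 mm) begins 78 mm behind the grasp point.
Start: joints at [-1.345, 0.245, 1.558, -0, 1.339, -0.174], TCP at [253.008, -598.749, 205.455] pointing down, gripper open.
Joint ranges: [-3.13, 3.13], [-1.02, 2.26], [0.13, 2.54], [-0.95, 4.09], [0.21, 2.88], [-2.74, 2.74]. Speed limits (rad/s): [2.57, 2.57, 3.14, 3.14, 3.14, 3.14].

INTERFACE

Orientations are given as a unit quaternion [w, x, y, z].
In Python, from bench import state, snapshot, job_done gives the robot as it stands.
- The arm moves only by the shell command python3 -m crank 'ROWS' [FORCE]. ROWS is JSON, a list of rows, each a list of 7 numbers: the shift along the tool's x, y, z in units of 60 mm (1.0 is 60 mm), then the turn, a rotation vector about the tool's x, y, z in units of 6 degrees (1.0 is 6 degrees), then the closure in counts, from 0 (fully open) to 255 (shut). In form: [[x, y, z, rx, ry, rz, grip], ...]. A call has 1 to 20 rows; each row shifts and turns the commanded pose from where the row before left it, along the tool's axes as they then stand; what a row does not reach is not made up. A row lasts 1/8 s, in which the tool goes at most 62.5 mm and 10.7 degrees, less where a joint would pass 70% of its speed; a pose out of reach is approached as far as the arm can. A call is refused whole if a number of a shift passes 1 or a number of a turn 1, either way. A call with a gripper value outside its range is refused whole. The fingers move at their own pace and stop on an object; FORCE is the grip in N (left out, the last holds). Time passes only in rows, so rows that do not move let the fingers close. It gives the time, the measured TCP pose, the force, the opening and the grip force at its end, in the units of the state.
- state(): the state, without advancing time (a new reading comes with each control period).
- snapshot(name): name is "scene" or "top" or "wrist"; returns a dict with "frame" (384x512x3 uint8, red, green, blue), "z_map" (384x512 float32, mm along the optical axis (not along the pixel's ray), 0 where there is no reading), "mtx" (3x3 intrinsics, pixels), "R" (3x3) and "t" (3): a world point X has camera coordinates R X + t; the wrist camera has in their place "mount" (4x4, takes a point from camera to tool coordinates, whose origin is the TCP and whose axes are the flange's). Camera axes: x right, y down, z forward; pixel columns grow to the right and rows downward; lengths in mm; the calibration is good to about 2 mm. A picture is of the moment at which its call begins: read the wrist's pose just before it.
- job_done(): hands the job in; it is judged then, once.
The state is a dict: "time_s": time; "joint_positions": joint angles; "qd": joint speeds; "effort": joint torques, N m; "ee_pos": TCP position; "orientation": TCP orientation; "force": force on the tool from outside, world axes, zero at the start; "moment": the same for the moment, N m; "finger_gap": opening from 0.0 (shut) to 1.0 (fully open); "gripper_force": force on a finger pad.
Only numpy, scipy, OpenCV 4.12 (cv2) and the standard library are available. Lean on these libraries where they do the work, as an engineer would, in place of code of your own. Each camera call takes 0.05 s, during which the arm holds its last target. There are 200 camera calls.

TASK

Free the aluminium tube block from the little dry-bath heater: pull the bolt with the red knob all the way back first, then take the block by its black handle bar and rock it well over to one side and then the other, toward each brass keeper in turn, until it has pushed both keepers back while its foot is still down in the pocket; do not pull it straight out against them. Then lift it upright until its foot is about 2 cm clear above the guides round the pocket, and finish while still holding it there, steady and level over the pocket; do not knock over or push about the timer, the vial or the orange cap.

Things in the scene. Friction and masses are not known exactly. Their poses are not given: they have to be found in the camera images.
- heater: white bench heater, 170 x 150 mm (x, y), deck 47 mm above the table, fixed firmly to it at a new place and yaw each time. Origin: centre of its underside. Its -x side (nearest the robot at yaw 0) has the display; +y is its left. A pocket lies 20 mm ahead (+x) of the origin. Highest parts besides bolt and block: straps 62 mm above the table
- pocket_floor (a point): centre of the pocket's floor, 39 mm above the table, axes as the heater's; the block's origin lies here when seated. The pocket is 46 x 62 mm (x, y) and 8 mm deep; grey guides before and behind it rise 20 mm above its floor, the straps over keepers and bolt 23 mm
- bolt (a joint): steel bolt before the block, slides straight along the heater's -x (away from the block); 0 = locked, its tongue reaching over the front ledge of the block's foot; 0.020 = fully back. It starts within 0.002 of locked. About 3 N to slide, stays where it is left
- bolt_knob (a point): on the axis of the bolt's upright red knob (16 mm diameter, 31 mm tall), 10 mm below its top, 82 mm above the table and 25 mm above the flat bolt. Moves with the bolt; locked it is about 59 mm before (-x of) the pocket centre
- tube_block: loose aluminium block, 0.28 to 0.46 kg: foot 44 x 60 mm (x, y), 12 mm high, beveled along its +y and -y sides; body 32 x 44 mm up to 45 mm with dark wells; bail handle to 102 mm. Origin: centre of its underside; z up, axes as the heater's when seated. In the pocket it has about 1 mm play; it leans toward +y or -y by turning on the lower edge of that side, up to about 0.15 rad
- block_handle (a point): centre of the block's black handle bar, 95 mm above the block's underside; bar 12 mm thick (x), 14 mm high, 68 mm long (y), its end posts 52 mm apart, over 40 mm free below it. Grip it across the 12 mm; held so, the block pivots in the fingers as it leans when the bar is moved along y
- keeper_left (a joint): brass keeper on the heater's +y side, a stiff slide whose round nose overlaps the bevel of the block's foot. 0 = holding; positive = pushed outward (+y), up to 0.009; about 0.003 when rocked back, and lifting then brushes it a little further. About 8 N to push, no spring: stays where pushed. Leaning the block toward the heater's -y by 0.1 to 0.13 rad raises its +y side and pushes it
- keeper_right (a joint): the same on the heater's -y side; positive = pushed outward (-y). It is pushed back when the block leans toward the heater's +y
- lab_timer: white kitchen-type timer 56 x 62 x 46 mm, a bystander; origin at the centre of its underside
- vial_2: small clear vial with a blue cap, 26 mm diameter, 55 mm high, a bystander; origin at the centre of its underside
- orange_cap_7: orange ribbed stopper 40 mm diameter, 27 mm high, a bystander; origin at the centre of its underside
Not all that is in view belongs to the job. What is meant by the heater is not turquoise, and is the larger of those in its own colour.

How it is judged (in metres and radians):
On the way, in this order (a step that is already met when the one before it is completed fails the run):
1. the bolt is pulled back at least 16 mm, with the block still seated and both keepers holding (value of joint bolt above 0.016 m and value of joint each of keeper_left, keeper_right below 0.0015 m and z of tube_block in the frame of pocket_floor below 0.003 m), for 0.1 s.
2. the block, down in its pocket (centre raised less than 4 mm) and leaning at least 0.04 rad, has begun to push a keeper back (1.2 mm) (angle between tube_block's own z axis and vertical above 0.04 rad and z of tube_block in the frame of pocket_floor below 0.004 m and value of joint any of keeper_left, keeper_right above 0.0012 m), for 0.05 s.
3. both keepers have been pushed back at least 2 mm while the block is still down in its pocket (centre raised less than 4 mm) and leaning at least 0.04 rad (angle between tube_block's own z axis and vertical above 0.04 rad and z of tube_block in the frame of pocket_floor below 0.004 m and value of joint each of keeper_left, keeper_right above 0.002 m), for 0.05 s.
At the end, for the whole second after the job is handed in: The block is held still by the fingers, level within 10 degrees, its foot 27 to 70 mm above the pocket floor (7 to 50 mm above the guides) and within 25 mm of the pocket centre, touching nothing of the heater; the bolt is back (z of tube_block in the frame of pocket_floor between 0.027 and 0.07 m and horizontal distance between tube_block and pocket_floor below 0.025 m and angle between tube_block's own z axis and vertical below 0.17 rad and linear speed of tube_block below 0.02 m/s and contact force between the fingers and tube_block above 1 N and contact force between tube_block and heater below 0.1 N and value of joint bolt above 0.012 m); the arm keeps its last pose, push and grip.
It fails at once if timer, vial or orange cap pushed more than 20 mm or tipped over (distance of any of lab_timer, vial_2, orange_cap_7 from where it was at the start of the episode above 0.02 m or angle between any of vial_2, lab_timer, orange_cap_7's own z axis and vertical above 0.6 rad).
It also fails if it takes over 48 s, if anything falls off the work surface, if the arm or the gripper's body presses on something with over 40 N, if the wrist force passes 120 N, or if a joint passes its speed limit or range.

## Working session

There is one attempt and no reset: what is moved stays moved. The work goes in short steps, Python scripts to look and compute and a shell command to move; the robot and the scene stay as the last step left them, time stands still between calls to the robot, and variables do not carry over. Pictures are saved under pics/ and viewed, at most 10 in all, crops included, and the job is handed in when it is done.

```bash
mkdir -p pics; ls; python3 - <<'E'
from bench import state,snapshot
import cv2,numpy as np
s=state();print({k:np.round(v,3) for k,v in s.items()})
for n in("scene","top"):
    d=snapshot(n);cv2.imwrite(f"pics/{n}.png",d["frame"][:,:,::-1]);np.savez(f"{n}.npz",**d)
    print(n,d["mtx"],d["R"],d["t"])
E
```

```text
pics
{'time_s': np.float64(0.0), 'joint_positions': array([-1.345,  0.246,  1.559, -0.   ,  1.339, -0.174]), 'qd': array([ 0.001, -0.001, -0.001, -0.001, -0.001, -0.001]), 'effort': array([-2.0000e-03, -4.1583e+01, -3.1460e+01,  6.8000e-02,  3.3000e-02,
       -0.0000e+00]), 'ee_pos': array([ 252.863, -598.169,  204.364]), 'orientation': array([-0.001,  0.98 ,  0.199, -0.   ]), 'force': array([ 0.298, -0.463,  0.41 ]), 'moment': array([ 0.022, -0.032, -0.008]), 'gripper_force': np.float64(0.0), 'finger_gap': np.float64(1.001)}
scene [[416.4725412    0.         261.4135449 ]
 [  0.         416.4725412  192.52079753]
 [  0.           0.           1.        ]] [[-0.78576072 -0.61831355  0.01638413]
 [-0.38655861  0.47022032 -0.79338849]
 [ 0.4828587  -0.62974693 -0.60849509]] [ 372.74593087  325.08962188 1198.42354776]
top [[386.99526519   0.         261.16722413]
 [  0.         386.99526519 197.84920583]
 [  0.           0.           1.        ]] [[ 5.93051875e-04 -9.99810149e-01  1.94759859e-02]
 [-9.97054654e-01 -2.08484620e-03 -7.66659649e-02]
 [ 7.66920143e-02 -1.93731555e-02 -9.96866599e-01]] [ -60.49166646  546.35699282 1187.98966671]
```

View pics/scene.png

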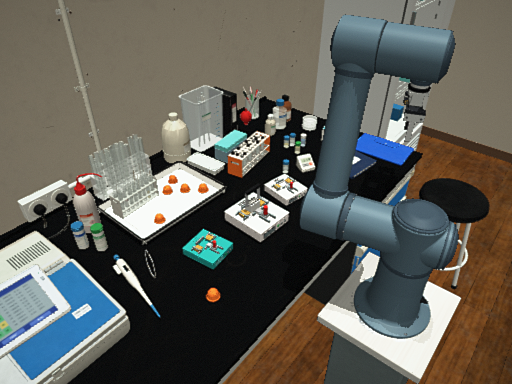

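View pics/top.png

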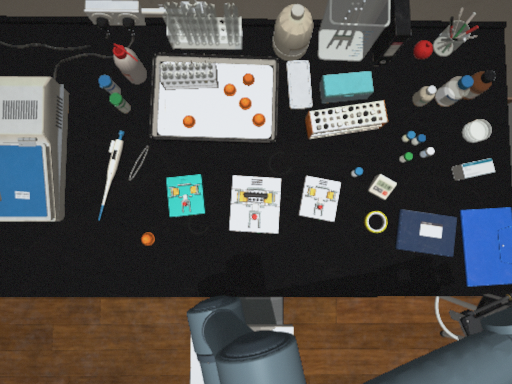

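The scene and top views show the larger white heater at about (255,204) in the top view, with the red knob at (254,216) and the handle near (255,196). The cap is at (148,239), the timer at (383,187) and the vial at (358,172).

```bash
cat > h.py <<'E'
import numpy as np,cv2
def ray(d,uv,z):
    "world points on plane z for pixels uv (fixed camera)"
    p=np.c_[np.atleast_2d(uv).astype(float),np.ones(len(np.atleast_2d(uv)))]@np.linalg.inv(d["mtx"]).T
    R,t=d["R"],d["t"];C=-R.T@t;w=p@R
    return C+w*((z-C[2])/w[:,2])[:,None]
def cloud(d):
    v,u=np.indices(d["z_map"].shape);z=d["z_map"]
    p=np.stack([u,v,np.ones_like(u)],-1)@np.linalg.inv(d["mtx"]).T*z[...,None]
    return (p-d["t"])@d["R"]
E
python3 - <<'E'
from h import *
d=dict(np.load("top.npz"));f=d["frame"];hsv=cv2.cvtColor(f,cv2.COLOR_RGB2HSV)
P=cloud(d)
roi=np.zeros(f.shape[:2],bool);roi[170:240,222:290]=1
w=roi&(hsv[...,1]<40)&(hsv[...,2]>170)
n,l,st,c=cv2.connectedComponentsWithStats(w.astype(np.uint8))
k=1+st[1:,4].argmax()
ys,xs=np.where(l==k)
W=ray(d,np.c_[xs,ys],47)[:,:2]
r=cv2.minAreaRect(W.astype(np.float32));print("heater rect",r,st[k])
red=roi&((hsv[...,0]<8)|(hsv[...,0]>172))&(hsv[...,1]>150)&(hsv[...,2]>90)
ys,xs=np.where(red);print(len(xs),"knob",ray(d,[[xs.mean(),ys.mean()]],87),np.median(P[red],0))
hi=roi&(P[...,2]>120)
print("handle hi",hi.sum(),P[hi].mean(0),cv2.minAreaRect(P[hi][:,:2].astype(np.float32)))
s=dict(np.load("scene.npz"));Q=cloud(s);
v,u=np.indices(Q.shape[:2]);m=(u>220)&(u<295)&(v>180)&(v<245)&(Q[...,2]>122)
if m.sum(): print("scene handle",m.sum(),Q[m].mean(0),cv2.minAreaRect(Q[m][:,:2].astype(np.float32)))
cv2.imwrite("pics/c.png",np.hstack([cv2.resize(f[165:245,210:300,::-1],None,fx=4.4,fy=5,interpolation=3)[:400],cv2.resize(s["frame"][175:255,210:300,::-1],None,fx=4.4,fy=5,interpolation=3)]))
E
```

```text
heater rect ((526.0553588867188, -40.59217834472656), (148.86924743652344, 169.93203735351562), 86.55892944335938) [ 230  175   51   58 2269]
15 knob [[486.78036418 -36.63034109  87.        ]] [487.53101963 -37.40366232  92.33415303]
handle hi 122 [537.10804092 -41.33413886 255.61215682] ((503.895751953125, -41.72015380859375), (100.38080596923828, 64.96250915527344), 0.3212692141532898)
scene handle 102 [435.09238416 100.97232643 268.98381768] ((211.07452392578125, 393.5108642578125), (46.4940185546875, 1148.5439453125), 37.91015625)
```

View pics/c.png

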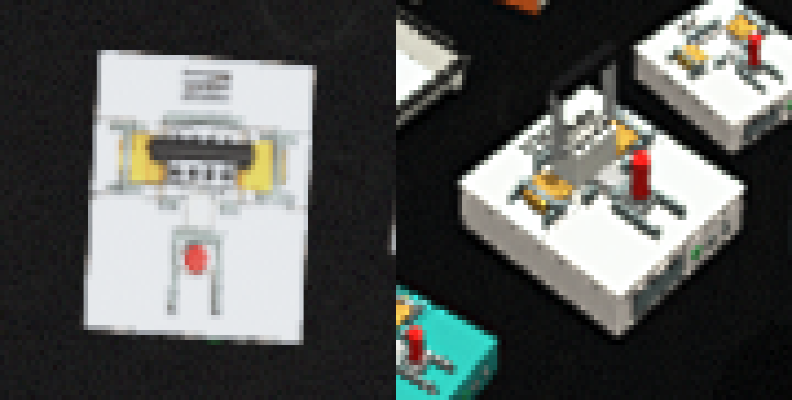

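The crop confirms the heater: straps and brass keepers at ±y, black bar across y, red knob on the -x side. The yaw is about -3.4°, and the knob position agrees with the heater pose. I'll write a small "how far to go" helper next.

```bash
cat >> h.py <<'E'
from scipy.spatial.transform import Rotation as Ro
YAW=np.deg2rad(-3.44); O=np.array([526.,-40.6]); HX=np.array([np.cos(YAW),np.sin(YAW)]); HY=np.array([-HX[1],HX[0]])
PC=O+20*HX
def go(xyz,yaw=None):
    "shift in tool units (60mm) from measured pose; turn in 6deg units to tool-down with tool-x heading yaw"
    from bench import state
    s=state();w,*v=s["orientation"];R=Ro.from_quat([*v,w])
    dl=np.array(xyz)-s["ee_pos"]
    print("t",round(s["time_s"],2),"pos",np.round(s["ee_pos"],1),"F",np.round(s["force"],1),"gap",round(94*s["finger_gap"],1),"gf",round(s["gripper_force"],1),"q",np.round(s["joint_positions"],2))
    rel=s["ee_pos"][:2]-PC; print("rel pocket hx,hy",np.round([rel@HX,rel@HY],1))
    print("shift",np.round(R.inv().apply(dl)/60,3),"|d|",round(np.linalg.norm(dl),1))
    if yaw is not None:
        T=Ro.from_matrix(np.c_[[np.cos(yaw),np.sin(yaw),0],[np.sin(yaw),-np.cos(yaw),0],[0,0,-1]])
        print("turn",np.round(np.rad2deg((R.inv()*T).as_rotvec())/6,3))
E
python3 -c "
from h import *
print(PC); k=PC-59*HX; go([*(k-40*HX),205],YAW)"
```

```text
[545.96396362 -41.80006524]
t 0.1 pos [ 252.9 -598.2  204.5] F [-0.5  0.1 -0.6] gap 93.9 gf 0.0 q [-1.35  0.25  1.56  0.    1.34 -0.17]
rel pocket hx,hy [-259.2 -573. ]
shift [ 6.630e+00 -7.373e+00  6.000e-03] |d| 595.0
turn [-1.700e-02  1.000e-03  4.391e+00]
```

```bash
python3 -m crank '[[0.3,-0.33,0,0,0,0,0],[0.55,-0.61,0,0,0,0,0],[0.55,-0.61,0,0,0,0,0],[0.55,-0.61,0,0,0,0,0],[0.55,-0.61,0,0,0,0,0],[0.55,-0.61,0,0,0,0,0],[0.55,-0.61,0,0,0,0,0],[0.55,-0.61,0,0,0,0,0],[0.55,-0.61,0,0,0,0,0],[0.55,-0.61,0,0,0,0,0],[0.55,-0.61,0,0,0,0,0],[0.55,-0.61,0,0,0,0,0],[0.3,-0.33,0,0,0,0,0],[0,0,0,0,0,0.88,0],[0,0,0,0,0,0.88,0],[0,0,0,0,0,0.88,0],[0,0,0,0,0,0.88,0],[0,0,0,0,0,0.87,0],[0,0,0,0,0,0,0]]'
python3 - <<'E'
from h import *
from bench import snapshot,state
k=PC-59*HX; go([*k,205],YAW)
s=state();d=snapshot("wrist");np.savez("w1.npz",pos=s["ee_pos"],q=s["orientation"],**d);cv2.imwrite("pics/w1.png",d["frame"][:,:,::-1]);print(d["mount"])
E
```

```text
time_s: 2.48
ee_pos: [448.1, -36.0, 205.1]
orientation: [-0.0, 1.0, -0.029, -0.0]
force: [-0.8, -0.8, -0.2]
finger_gap: 1.0
gripper_force: 0.0
t 2.48 pos [448.1 -36.  205.1] F [-0.8 -0.8 -0.2] gap 94.0 gf 0.0 q [-0.33 -0.25  2.05  0.    1.34  1.3 ]
rel pocket hx,hy [-98.   -0.1]
shift [ 0.65  -0.001  0.001] |d| 39.0
turn [-0.002  0.007  0.012]
[[-1.87879262e-04 -9.73629208e-01 -2.28136208e-01  6.47343989e+01]
 [ 9.99999976e-01 -2.08666954e-04  6.69993743e-05  1.42424602e+00]
 [-1.12837035e-04 -2.28136190e-01  9.73629224e-01 -1.79773798e+02]
 [ 0.00000000e+00  0.00000000e+00  0.00000000e+00  1.00000000e+00]]
```

View pics/w1.png

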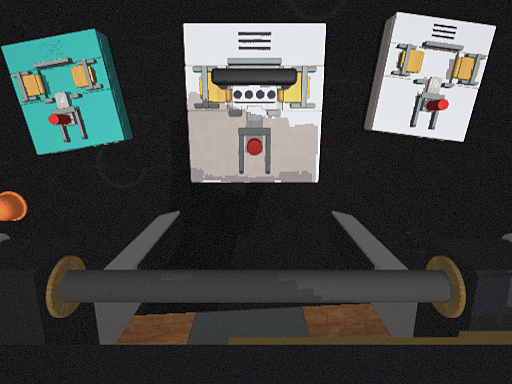

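The wrist view shows the heater square to the tool, the red knob top at (255,147) and the black bar spanning (212–297, 77). I'll compute both positions.

```bash
cat >> h.py <<'E'
def wcam(f):
    "turn a saved wrist picture into a fixed-camera dict"
    d=dict(np.load(f));w,*v=d["q"];T=np.eye(4);T[:3,:3]=Ro.from_quat([*v,w]).as_matrix();T[:3,3]=d["pos"]
    M=np.linalg.inv(T@d["mount"]);d["R"]=M[:3,:3];d["t"]=M[:3,3];return d
def rel(p): p=np.atleast_2d(p)[:,:2]-PC;return np.round(np.c_[p@HX,p@HY],1)
E
python3 - <<'E'
from h import *
d=wcam("w1.npz");f=d["frame"];hsv=cv2.cvtColor(f,cv2.COLOR_RGB2HSV).astype(int);P=cloud(d)
v,u=np.indices(f.shape[:2]);roi=(u>180)&(u<330)&(v>20)&(v<185)
red=roi&((hsv[...,0]<8)|(hsv[...,0]>172))&(hsv[...,1]>150)&(hsv[...,2]>60)
c,r=cv2.minEnclosingCircle(np.c_[u[red],v[red]].astype(np.float32));print("red",red.sum(),c,r,rel(ray(d,[c],92)),"depth",rel(np.median(P[red],0)),np.percentile(P[red][:,2],[5,50,95]))
bar=(u>205)&(u<305)&(v>60)&(v<92)&(hsv[...,2]<75)
n,l,st,ce=cv2.connectedComponentsWithStats(bar.astype(np.uint8));k=1+st[1:,4].argmax();b=l==k
R=cv2.minAreaRect(np.c_[u[b],v[b]].astype(np.float32));print("bar",st[k],R,rel(ray(d,[R[0]],136)),rel(np.median(P[b],0)),np.percentile(P[b][:,2],[5,50,95]))
w=(u>175)&(u<335)&(v<190)&(hsv[...,2]>120)&(hsv[...,1]<60)
W=ray(d,np.c_[u[w],v[w]],47)[:,:2];r=cv2.minAreaRect(W.astype(np.float32));print("heater",r,O)
E
```

```text
red 191 (254.0, 146.3333282470703) 7.9233479499816895 [[-58.5  -0.1]] depth [[-58.4  -0.1]] [83.26248822 92.93690968 94.26357864]
bar [ 211   68   86   22 1252] ((253.5, 78.5), (21.0, 85.0), 90.0) [[-0.9  0.1]] [[0.2 2.6]] [133.3092782  141.13783068 142.4806295 ]
heater ((526.6070556640625, -40.791473388671875), (149.78732299804688, 169.33055114746094), 86.61792755126953) [526.  -40.6]
```

```bash
python3 -m crank '[[0.33,0,0,0,0,0,0],[0.33,0,0,0,0,0,100],[0,0,0.5,0,0,0,100],[0,0,0.7,0,0,0,100],[0,0,0.6,0,0,0,100],[0,0,0.35,0,0,0,100],[0,0,0.13,0,0,0,100],[0,0,0,0,0,0,100]]' 15 && python3 -m crank '[[0,0,0,0,0,0,255],[0,0,0,0,0,0,255],[0,0,0,0,0,0,255],[0,0,0,0,0,0,255],[0,0,0,0,0,0,255]]' 15
python3 -c "
from h import *
go([*(PC-(58.5+20)*HX),68],YAW)"
```

```text
time_s: 3.52
ee_pos: [488.0, -38.5, 68.7]
orientation: [-0.0, 1.0, -0.03, -0.0]
force: [0.3, -0.2, 0.4]
finger_gap: 0.604
gripper_force: 0.0
time_s: 4.15
ee_pos: [488.1, -37.2, 68.8]
orientation: [-0.002, 1.0, -0.03, 0.0]
force: [0.2, 6.0, 2.5]
finger_gap: 0.168
gripper_force: 15.0
t 4.15 pos [488.1 -37.2  68.8] F [0.2 6.  2.5] gap 15.8 gf 15.0 q [-0.31  0.04  2.06  0.    1.04  1.32]
rel pocket hx,hy [-58.    1.1]
shift [-0.341  0.019  0.014] |d| 20.5
turn [-0.031 -0.002 -0.008]
```

```bash
python3 -m crank '[[-0.06,0,0,0,0,0,255],[-0.07,0,0,0,0,0,255],[-0.07,0,0,0,0,0,255],[-0.07,0,0,0,0,0,255],[-0.07,0,0,0,0,0,255],[0,0,0,0,0,0,255]]'
python3 -c "
from h import *
go([*(PC-(58.5+20)*HX),68],YAW)"
```

```text
time_s: 4.9
ee_pos: [469.2, -36.1, 68.9]
orientation: [-0.001, 1.0, -0.031, 0.003]
force: [6.5, 5.7, -3.2]
finger_gap: 0.167
gripper_force: 15.0
t 4.9 pos [469.2 -36.1  68.9] F [ 6.5  5.7 -3.2] gap 15.7 gf 15.0 q [-0.32 -0.    2.1   0.    1.04  1.31]
rel pocket hx,hy [-77.    1.1]
shift [-0.026  0.018  0.015] |d| 2.1
turn [-0.027 -0.048 -0.011]
```

```bash
python3 -m crank '[[-0.04,0,0,0,0,0,255],[0,0,0,0,0,0,255],[0,0,0,0,0,0,255]]'
python3 -c "
from h import *
go([*(PC-(58.5+20)*HX),68],YAW)"
```

```text
time_s: 5.28
ee_pos: [469.0, -36.1, 69.0]
orientation: [-0.001, 1.0, -0.031, 0.005]
force: [14.8, 5.9, -11.8]
finger_gap: 0.169
gripper_force: 15.0
t 5.28 pos [469.  -36.1  69. ] F [ 14.8   5.9 -11.8] gap 15.9 gf 15.0 q [-0.32 -0.01  2.11  0.01  1.03  1.31]
rel pocket hx,hy [-77.2   1.1]
shift [-0.022  0.018  0.017] |d| 2.0
turn [-0.027 -0.102 -0.019]
```

```bash
python3 -m crank '[[0.05,0,0,0,0,0,255],[0,0,0,0,0,0,100],[0,0,0,0,0,0,100],[0,0,-0.3,0,0,0,100],[0,0,-0.6,0,0,0,100],[0,0,-0.7,0,0,0,100],[0,0,-0.5,0,0,0,100]]' && python3 -m crank '[[0.3,0,0,0,0,-0.5,100],[0,0,0,0,0,-1,100],[0,0,0,0,0,-1,100],[0,0,0,0,0,-1,100],[0,0,0,0,0,-1,100],[0,0,0,0,0,-1,100],[0,0,0,0,0,-1,100],[0,0,0,0,0,-1,100],[0,0,0,0,0,-1,100],[0,0,0,0,0,-1,100],[0,0,0,0,0,-1,100],[0,0,0,0,0,-1,100],[0,0,0,0,0,-1,100],[0,0,0,0,0,-1,100],[0,0,0,0,0,-1,100],[0,0,0,0,0,-0.5,100],[0,0.3,0,0,0,0,100],[0,0.5,0,0,0,0,100],[0,0.18,0,0,0,0,100],[0,0,0,0,0,0,100]]'
python3 - <<'E'
from h import *
from bench import snapshot,state
go([*PC,115],YAW+np.pi/2)
s=state();d=snapshot("wrist");np.savez("w2.npz",pos=s["ee_pos"],q=s["orientation"],**d);a=d["frame"][:,:,::-1]
d=snapshot("top");np.savez("t2.npz",**d);b=cv2.resize(d["frame"][165:245,210:300,::-1],None,fx=3,fy=3)
a=a.copy();a[:240,:270]=b;cv2.imwrite("pics/w2.png",a)
E
```

```text
time_s: 6.15
ee_pos: [468.5, -37.6, 196.6]
orientation: [0.0, 1.0, -0.03, 0.001]
force: [-0.6, -0.5, 0.1]
finger_gap: 0.608
gripper_force: 0.0
time_s: 8.65
ee_pos: [544.7, -42.0, 194.4]
orientation: [-0.0, 0.728, 0.686, -0.0]
force: [-0.4, 0.4, -0.6]
finger_gap: 0.609
gripper_force: 0.0
t 8.65 pos [544.7 -42.  194.4] F [-0.4  0.4 -0.6] gap 57.2 gf 0.0 q [-0.28  0.01  1.83 -0.    1.3  -0.22]
rel pocket hx,hy [-1.3 -0.2]
shift [0.004 0.022 1.323] |d| 79.4
turn [-0.009 -0.     0.002]
```

View pics/w2.png

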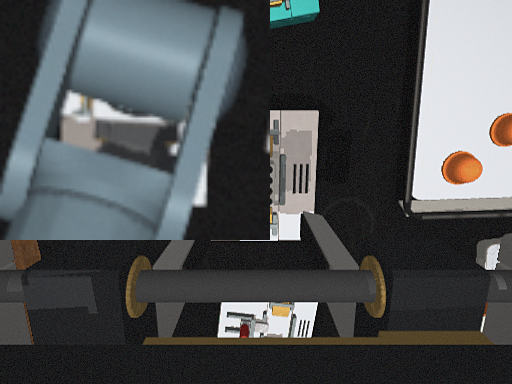

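Tool is over the bar with the arm hiding the top view. The wrist view shows the red knob at (244,328), just visible under the gripper. I'll descend and grip the bar.

```bash
python3 -m crank '[[0,0.015,0.3,0,0,0,100],[0,0,0.5,0,0,0,100],[0,0,0.35,0,0,0,100],[0,0,0.17,0,0,0,100],[0,0,0,0,0,0,100],[0,0,0,0,0,0,255],[0,0,0,0,0,0,255],[0,0,0,0,0,0,255],[0,0,0,0,0,0,255],[0,0,0,0,0,0,255]]' 30
python3 -c "
from h import *
go([*PC,115],YAW+np.pi/2)"
```

```text
time_s: 10.0
ee_pos: [546.1, -42.0, 115.7]
orientation: [0.0, 0.728, 0.686, 0.0]
force: [0.2, 0.2, -3.1]
finger_gap: 0.122
gripper_force: 30.0
t 10.0 pos [546.1 -42.  115.7] F [ 0.2  0.2 -3.1] gap 11.4 gf 30.0 q [-0.28  0.11  1.89  0.    1.14 -0.22]
rel pocket hx,hy [ 0.1 -0.2]
shift [ 0.004 -0.002  0.011] |d| 0.7
turn [0.009 0.001 0.   ]
```

```bash
python3 -m crank '[[0.03,0,-0.008,0,0,0,255],[0.04,0,-0.012,0,0,0,255],[0.04,0,-0.01,0,0,0,255],[0.03,0,-0.008,0,0,0,255],[0,0,0,0,0,0,255]]'
python3 -c "
from h import *
go([*PC,115],YAW+np.pi/2)"
```

```text
time_s: 10.62
ee_pos: [546.2, -36.1, 116.8]
orientation: [0.002, 0.728, 0.686, -0.002]
force: [2.5, -11.3, -8.6]
finger_gap: 0.124
gripper_force: 30.0
t 10.62 pos [546.2 -36.1 116.8] F [  2.5 -11.3  -8.6] gap 11.7 gf 30.0 q [-0.27  0.11  1.89 -0.01  1.15 -0.21]
rel pocket hx,hy [-0.2  5.7]
shift [-0.094  0.002  0.031] |d| 6.0
turn [0.003 0.054 0.006]
```

```bash
python3 -m crank '[[0.03,0,-0.01,0,0,0,255],[0.03,0,-0.01,0,0,0,255],[0.03,0,-0.01,0,0,0,255],[0.015,0,-0.005,0,0,0,255],[0,0,0,0,0,0,255]]'
python3 -c "
from h import *
go([*PC,115],YAW+np.pi/2)"
```

```text
time_s: 11.25
ee_pos: [546.3, -29.0, 118.4]
orientation: [0.001, 0.728, 0.686, -0.001]
force: [3.0, -8.1, -10.2]
finger_gap: 0.124
gripper_force: 30.0
t 11.25 pos [546.3 -29.  118.4] F [  3.   -8.1 -10.2] gap 11.6 gf 30.0 q [-0.26  0.1   1.89 -0.    1.15 -0.2 ]
rel pocket hx,hy [-0.5 12.8]
shift [-0.214  0.008  0.057] |d| 13.3
turn [-0.003  0.035  0.002]
```

```bash
python3 - <<'E'
from h import *
from bench import snapshot
d=snapshot("scene");np.savez("s3.npz",**d);cv2.imwrite("pics/s3.png",cv2.resize(d["frame"][165:255,205:305,::-1],None,fx=6,fy=6,interpolation=2))
E
```

```text
(no output)
```

View pics/s3.png

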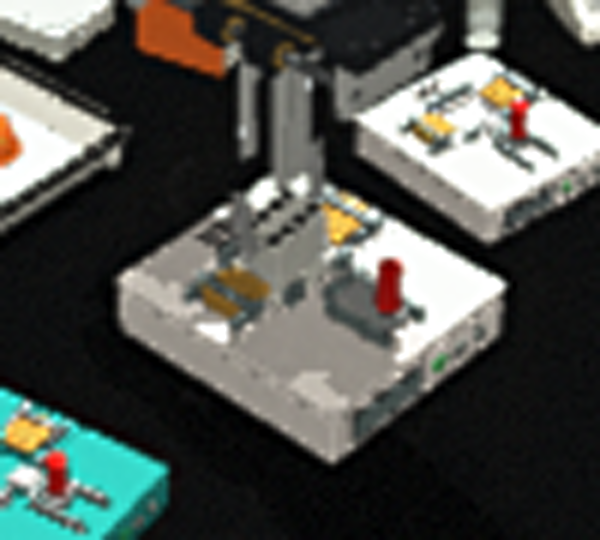

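The block leans toward +y (left in the picture), and the knob is back at about (390,285). I'll rock it back through the middle.

```bash
python3 -m crank '[[-0.05,0,0.013,0,0,0,255],[-0.05,0,0.014,0,0,0,255],[-0.05,0,0.015,0,0,0,255],[-0.05,0,0.016,0,0,0,255],[-0.045,0,0.015,0,0,0,255],[0,0,0,0,0,0,255]]' 
python3 -m crank '[[-0.03,0,-0.008,0,0,0,255],[-0.04,0,-0.012,0,0,0,255],[-0.04,0,-0.01,0,0,0,255],[-0.03,0,-0.008,0,0,0,255],[-0.03,0,-0.01,0,0,0,255],[-0.03,0,-0.01,0,0,0,255],[-0.03,0,-0.01,0,0,0,255],[-0.015,0,-0.005,0,0,0,255],[0,0,0,0,0,0,255]]'
python3 -c "
from h import *
go([*PC,115],YAW+np.pi/2)"
```

```text
time_s: 12.05
ee_pos: [546.1, -41.9, 115.9]
orientation: [0.0, 0.728, 0.686, 0.0]
force: [1.2, 4.1, 1.2]
finger_gap: 0.126
gripper_force: 30.0
time_s: 13.18
ee_pos: [544.5, -55.8, 118.7]
orientation: [-0.001, 0.728, 0.686, 0.0]
force: [3.3, 5.9, -5.2]
finger_gap: 0.127
gripper_force: 30.0
t 13.18 pos [544.5 -55.8 118.7] F [ 3.3  5.9 -5.2] gap 11.9 gf 30.0 q [-0.31  0.1   1.89  0.    1.15 -0.25]
rel pocket hx,hy [ -0.6 -14.1]
shift [0.234 0.01  0.063] |d| 14.6
turn [-0.006 -0.017 -0.   ]
```

```bash
python3 -m crank '[[0.03,0,0.008,0,0,0,255],[0.04,0,0.01,0,0,0,255],[0.04,0,0.013,0,0,0,255],[0.04,0,0.012,0,0,0,255],[0.04,0,0.013,0,0,0,255],[0.055,0,0.017,0,0,0,255],[0,0,0,0,0,0,255]]' 
python3 -m crank '[[0.04,0,-0.012,0,0,0,255],[0.05,0,-0.014,0,0,0,255],[0.05,0,-0.014,0,0,0,255],[0,0,0,0,0,0,255]]'
python3 -m crank '[[0.05,0,-0.014,0,0,0,255],[0.04,0,-0.013,0,0,0,255],[0.02,0,-0.008,0,0,0,255],[0,0,0,0,0,0,255]]'
python3 - <<'E'
from h import *
from bench import snapshot
go([*PC,115],YAW+np.pi/2)
d=snapshot("scene");np.savez("s4.npz",**d)
E
```

```text
time_s: 14.05
ee_pos: [546.3, -41.9, 116.1]
orientation: [0.001, 0.728, 0.686, 0.0]
force: [1.3, -2.3, 3.8]
finger_gap: 0.126
gripper_force: 30.0
time_s: 14.55
ee_pos: [546.4, -33.7, 118.0]
orientation: [0.0, 0.728, 0.686, -0.0]
force: [2.3, -3.8, 0.6]
finger_gap: 0.121
gripper_force: 30.0
time_s: 15.05
ee_pos: [546.4, -27.4, 119.2]
orientation: [0.0, 0.728, 0.686, -0.0]
force: [2.7, -5.1, -1.5]
finger_gap: 0.128
gripper_force: 30.0
t 15.05 pos [546.4 -27.4 119.2] F [ 2.7 -5.1 -1.5] gap 12.0 gf 30.0 q [-0.26  0.1   1.89 -0.    1.15 -0.2 ]
rel pocket hx,hy [-0.4 14.4]
shift [-0.241  0.007  0.07 ] |d| 15.0
turn [-0.004  0.008  0.001]
```

```bash
python3 -m crank '[[-0.04,0,0.013,0,0,0,255],[-0.05,0,0.014,0,0,0,255],[-0.05,0,0.015,0,0,0,255],[-0.05,0,0.016,0,0,0,255],[-0.06,0,0.017,0,0,0,255],[0,0,0,0,0,0,255]]' 
python3 -m crank '[[-0.04,0,-0.012,0,0,0,255],[-0.05,0,-0.014,0,0,0,255],[-0.05,0,-0.014,0,0,0,255],[0,0,0,0,0,0,255]]'
python3 -m crank '[[-0.05,0,-0.014,0,0,0,255],[-0.04,0,-0.013,0,0,0,255],[-0.01,0,-0.005,0,0,0,255],[0,0,0,0,0,0,255]]'
python3 - <<'E'
from h import *
from bench import snapshot
go([*PC,115],YAW+np.pi/2)
a=[dict(np.load("scene.npz")),dict(np.load("s4.npz")),snapshot("scene")]
cv2.imwrite("pics/s5.png",np.hstack([cv2.resize(d["frame"][182:240,218:284,::-1],None,fx=4,fy=6,interpolation=2) for d in a]))
E
```

```text
time_s: 15.85
ee_pos: [546.1, -42.2, 115.9]
orientation: [0.0, 0.728, 0.685, 0.0]
force: [2.2, 1.4, 4.5]
finger_gap: 0.124
gripper_force: 30.0
time_s: 16.35
ee_pos: [545.2, -49.6, 117.6]
orientation: [-0.001, 0.728, 0.685, 0.001]
force: [2.9, 3.9, 2.1]
finger_gap: 0.126
gripper_force: 30.0
time_s: 16.85
ee_pos: [544.4, -55.1, 118.6]
orientation: [-0.001, 0.728, 0.686, 0.001]
force: [4.1, 5.8, -1.2]
finger_gap: 0.128
gripper_force: 30.0
t 16.85 pos [544.4 -55.1 118.6] F [ 4.1  5.8 -1.2] gap 12.0 gf 30.0 q [-0.31  0.1   1.89  0.    1.15 -0.25]
rel pocket hx,hy [ -0.7 -13.3]
shift [0.222 0.012 0.061] |d| 13.8
turn [-0.008 -0.028 -0.002]
```

View pics/s5.png

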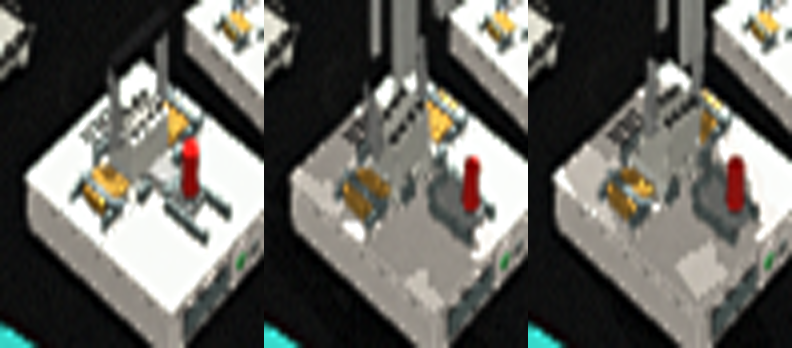

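The picture shows the block upright at first, then leaning left, then right. Forces on the second pass are low and symmetric, so both keepers have moved. I'll centre it and start lifting.

```bash
python3 -m crank '[[0.04,0,0.013,0,0,0,255],[0.05,0,0.014,0,0,0,255],[0.05,0,0.015,0,0,0,255],[0.05,0,0.016,0,0,0,255],[0.048,0,0.014,0,0,0,255],[0,0,0,0,0,0,255]]' 
python3 -m crank '[[0,0,-0.03,0,0,0,255],[0,0,-0.05,0,0,0,255],[0,0,-0.05,0,0,0,255],[0,0,0,0,0,0,255]]'
python3 -c "
from h import *
go([*PC,115],YAW+np.pi/2)"
```

```text
time_s: 17.65
ee_pos: [546.0, -42.1, 115.9]
orientation: [0.0, 0.728, 0.686, 0.0]
force: [1.8, -1.6, 4.2]
finger_gap: 0.126
gripper_force: 30.0
time_s: 18.15
ee_pos: [544.2, -41.5, 120.8]
orientation: [-0.002, 0.728, 0.686, -0.001]
force: [5.4, -0.6, -13.8]
finger_gap: 0.127
gripper_force: 30.0
t 18.15 pos [544.2 -41.5 120.8] F [  5.4  -0.6 -13.8] gap 11.9 gf 30.0 q [-0.28  0.1   1.89  0.    1.16 -0.22]
rel pocket hx,hy [-1.8  0.2]
shift [-0.004  0.03   0.097] |d| 6.1
turn [-0.032 -0.012 -0.002]
```

```bash
python3 -m crank '[[0,0,-0.05,0,0,0,255],[0,0,-0.07,0,0,0,255],[0,0,-0.08,0,0,0,255],[0,0,0,0,0,0,255]]'
python3 -m crank '[[0,0,-0.08,0,0,0,255],[0,0,-0.1,0,0,0,255],[0,0,-0.1,0,0,0,255],[0,0,-0.08,0,0,0,255],[0,0,0,0,0,0,255],[0,0,0,0,0,0,255]]'
python3 - <<'E'
from h import *
from bench import snapshot
go([*PC,115+42],YAW+np.pi/2)
d=snapshot("scene")
cv2.imwrite("pics/s6.png",cv2.resize(d["frame"][165:255,205:305,::-1],None,fx=6,fy=6,interpolation=2))
E
```

```text
time_s: 18.65
ee_pos: [545.7, -41.9, 136.4]
orientation: [-0.0, 0.728, 0.686, -0.0]
force: [0.4, -0.4, -3.0]
finger_gap: 0.128
gripper_force: 30.0
time_s: 19.4
ee_pos: [545.6, -42.0, 156.7]
orientation: [-0.0, 0.728, 0.686, -0.0]
force: [-0.8, -0.9, -3.7]
finger_gap: 0.121
gripper_force: 30.0
t 19.4 pos [545.6 -42.  156.7] F [-0.8 -0.9 -3.7] gap 11.4 gf 30.0 q [-0.28  0.06  1.86 -0.    1.22 -0.22]
rel pocket hx,hy [-0.4 -0.3]
shift [ 0.005  0.006 -0.006] |d| 0.6
turn [-0.004 -0.001  0.001]
```

View pics/s6.png

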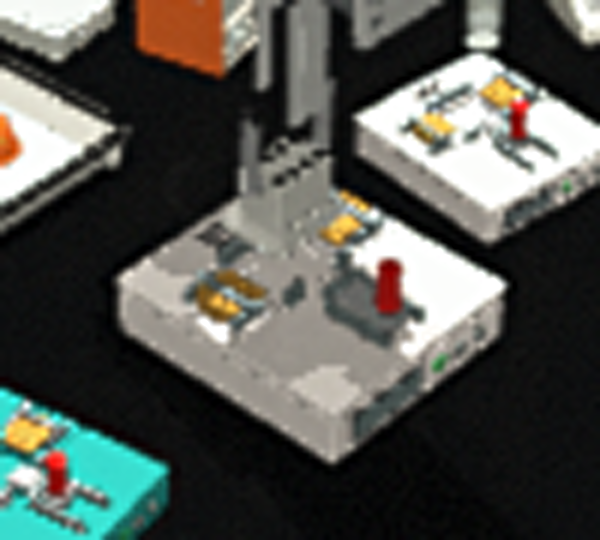

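The block hangs upright and clear over the pocket at about (285,200). It pulls 3.7 N, which fits its weight, and the knob is still back at (390,285). I'll let it settle and hand in.

```bash
python3 -m crank '[[0,0,0,0,0,0,255],[0,0,0,0,0,0,255],[0,0,0,0,0,0,255],[0,0,0,0,0,0,255]]' && python3 -c "
from bench import job_done
print(job_done())"
```

```text
time_s: 19.95
ee_pos: [545.7, -42.1, 156.8]
orientation: [-0.0, 0.728, 0.686, -0.0]
force: [0.2, -0.0, -5.0]
finger_gap: 0.123
gripper_force: 30.0
the job is handed in; nothing more can be done
None
```

I pulled the bolt to its stop and rocked the block twice to each side to push back both keepers. I then lifted it about 41 mm and handed the job in at 20 s with it held level over the pocket. The system returned no verdict, and I inferred the keeper travel from low, even forces on the second pass rather than measuring it.

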